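# Seat the slicing disc on the vegetable slicer's studs

## Robot

A 6-joint arm with a two-finger parallel gripper is mounted at the origin on a cart in front of the work surface, level with it; the furniture and walls round the work are solid. World frame = base frame: x ahead of the robot, y to its left, z up, the work surface at z = 0. Lengths are in m, angles in rad, forces in N, time in s.
With the tool pointing down it reaches from about 0.375 to 0.9 m from the base axis. Payload 3.1 kg.
Tool frame: the origin (TCP) lies at the centre of the arm's flange, where the gripper is bolted on; the fingertips stand robot.tip_extent ahead of it and the grasp point (between the pads) lies 164 mm ahead of it (robot.tip_extent is the distance from the TCP to the fingertips, in m); z points along the fingers, y is the line along which they close (so a half turn about z gives the same grasp; the last joint's range is limited). The gripper opens to 87 mm and grips with 3 to 60 N. Pads are 19 mm wide; open, the fingers measure 117 mm over their backs; the gripper's body (75 mm by 190 mm) begins 51 mm behind the grasp point.
Start: joints at [1.054, 0.527, 1.433, -0, 1.181, -0.178], TCP at [0.208, 0.589, 0.405] pointing down, gripper open.
Joint ranges: [-3.08, 3.08], [-0.75, 2.2], [0.22, 2.44], [-1.43, 4.57], [0, 2.65], [-2.85, 2.85]. Speed limits (rad/s): [2.79, 2.79, 3.14, 3.14, 3.14, 3.14].

## Interface

Orientations are given as a unit quaternion [x, y, z, w].
In Python, from rig import get_obs, camera, hand_in, cut_out, robot gives the robot as it stands.
- The arm moves only by the tool step_arm, never from a script. Its argument "rows" is a list of rows, each a list of 6 numbers: the shift along the world's x, y, z in m, then the turn, a rotation vector about the world's x, y, z in degrees. A call has 1 to 12 rows; each row shifts and turns the commanded pose from where the row before left it; what a row does not reach is not made up. A row lasts 1/8 s, in which the tool goes at most 62.5 mm and 10.7 degrees, less where a joint would pass 70% of its speed; a pose out of reach is approached as far as the arm can. A call is refused whole if a number of a shift passes 0.0625 or a number of a turn 10.7, either way. A call with a gripper value outside its range is refused whole. "jaw" is the finger opening in m, from 0 to 0.087, set as the call begins (left out, the last holds). The fingers move at their own pace and stop on an object; "squeeze" is the grip in N (left out, the last holds). Time passes only in rows, so rows that do not move let the fingers close. It gives the time, the measured TCP pose, the force, the opening and the grip force at its end, in the units of the state.
- get_obs(): the state, without advancing time (a new reading comes with each control period).
- camera(name): name is "side" or "top" or "wrist"; returns a dict with "pixels" (420x560x3 uint8, blue, green, red), "depth" (420x560 float32, m along the optical axis (not along the pixel's ray), 0 where there is no reading), "fov_y" (degrees; the focal length in pixels is half the picture's height over the tangent of half this angle, whatever the lens; pixels are square), "cx", "cy" (the principal point, pixels), "extrinsics" (4x4, takes a point from camera to world coordinates); the wrist camera has in their place "mount" (4x4, takes a point from camera to tool coordinates, whose origin is the TCP and whose axes are the flange's). Camera axes: x right, y up, looking along -z (the intrinsics and any distortion apply to the point x, -y, -z); pixel columns grow to the right and rows downward; lengths in m; the calibration is good to about 2 mm. A picture is of the moment at which its call begins: read the wrist's pose just before it.
- hand_in(): hands the job in; it is judged then, once.
Trained networks look in the newest picture that a camera, given by its name, has taken for a name from the list of things; names that differ only in an ending like _2 or _b are one class to them, and where a whole thing is asked for, a point or a joint stands for the part that bears it (a point fixed in the world has none). Each returns a list of dicts, best first, with "confidence" (0 to 1); they miss things now and then, are a little off and sometimes report something else, mostly with a low value. They report only what shows in the picture. A call takes as long as a camera call.
- cut_out(label, camera): "region" (420x560 bool, what is visible of it) and "extent" ([centre column, centre row, width, height] in pixels, round what is visible of it).
The state is a dict: "time": time; "q": joint angles; "joint_velocities": joint speeds; "joint_torque": joint torques, N m; "position": TCP position; "tool_rot": TCP orientation; "ft_force": force on the tool from outside, world axes, zero at the start; "moment": the same for the moment, N m; "grip_width": finger opening in m; "grip_force": force on a finger pad.
Only numpy, scipy, OpenCV 4.12 (cv2) and the standard library are available. Lean on these libraries where they do the work, as an engineer would, in place of code of your own. Each camera call takes 0.05 s, during which the arm holds its last target. There are 200 camera calls.

## Task

Put the slicing disc onto the vegetable slicer: set it over the spindle with the grip up, turn it until its four holes line up with the four studs, and push it down, past the stiff collar, until it lies fully home and flat on the drive plate, then let go. Press and twist gently all along (the disc must never bear on the slicer, from above or sideways on the studs, with more than 40 N), and leave everything else on the worktop as it is.

Things in the scene. Friction and masses are not known exactly. Their poses are not given: they have to be found in the camera images.
- disc: slicing disc, lying flat on the worktop, grip up: round steel plate 150 mm across, 5 mm thick, 0.24 to 0.38 kg. Origin: centre of its underside; z up along its axis. Four round through holes, 10.4 mm wide, 34 mm from the axis, on its own +x, +y, -x, -y axes. On top a grey boss 40 mm across. From below a blind bore, 15.2 mm wide and 32 mm deep, runs up into the boss
- grip (a point): a point 55 mm above the disc's underside, on its axis, in the disc's bar grip, for lifting and turning it: the bar is 40 mm long along the disc's x and 14 mm thick along its y, and spans 42 to 68 mm above the underside; below it is the boss. Axes as the disc's
- slicer: electric vegetable slicer with its hood off, fixed to the worktop: white round motor base 172 mm across, deck 70 mm high. Origin: centre of its underside; z up. In the middle of the deck is an aluminium drive plate, 94 mm across, with four studs, a collar and a spindle. The x axis points away from its front knob; it tells nothing of the studs' angle
- seat (a point): point on the slicer's axis in the plane of the drive plate's top face, 78 mm above the slicer's underside; z up. The disc is fully home when its origin is here. The drive plate is held fast by the motor's gears, at another angle each time; that angle is not told (the studs can be seen from above)
- stud_tops (a point): point on the slicer's axis at the height of the stud tops, 14 mm above the seat. Four upright studs, 8 mm thick, slightly chamfered, evenly spaced on the drive plate 34 mm from the axis, so the disc fits at every quarter turn, within about 2 degrees. With its holes off the studs the disc stops here and can be turned on them under light pressure
- collar_top (a point): where the top of the collar stands at the start, on the slicer's axis, 2 mm above the stud tops. The grey collar round the spindle, 26 mm across, is a stiff sliding fit: it yields downward at about 7 N, does not spring back, and goes down into the drive plate under the disc. So the disc does not drop home by its weight: it must be pushed down all the way
- spindle_tip (a point): tip of the slicer's fixed steel spindle, on its axis, 28 mm above the seat. The spindle is 14 mm thick up to 22 mm above the seat and tapers from there to 7 mm at the tip; it goes up into the disc's bore
- teaspoon_1: steel teaspoon lying on the worktop, 130 x 27 x 11 mm; bystander, origin at the centre of its underside
- jar_1: peanut-coloured jar with red lid, diameter 65, height 100 mm; bystander, origin at the centre of its underside
- citrus_press: hand citrus press with yellow handles, 74 x 244 x 58 mm; bystander, origin at the centre of its underside
- mug_2: white spotted mug, 92 across, 107 high mm; bystander, origin at the centre of its underside
- tin_1: short food tin, diameter 75, height 58 mm; bystander, origin at the centre of its underside

How it is judged:
By the outcome, as a careful person would: the job done as asked, in the order asked, and still so for the second after the job is handed in, with the robot touching nothing.
It also fails if it takes over 70 s, if anything falls off the work surface, if the arm or the gripper's body presses on something with over 40 N, if the wrist force passes 120 N, or if a joint passes its speed limit or range.

## Working session

There is one attempt and no reset: what is moved stays moved. The work goes in short steps, Python scripts to look and compute and a tool call to move; the robot and the scene stay as the last step left them, time stands still between calls to the robot, and variables do not carry over. Pictures are saved under pics/ and viewed, at most 10 in all, crops included, and the job is handed in when it is done.

Besides the shell and the picture viewer there is one more tool, called by a JSON object that holds its "op" and its "data". step_arm: Moves the arm, as the interface text tells. Its arguments: {"type":"object","properties":{"rows":{"type":"array"},"jaw":{"type":"number"},"squeeze":{"type":"number"}},"required":["rows"]}

```bash
mkdir -p pics
cat > h.py <<'E'
import numpy as np, cv2
from scipy.spatial.transform import Rotation as R
from rig import get_obs, camera, hand_in, cut_out, robot
def T_of(c,o=None):
    if 'extrinsics' in c: return np.array(c['extrinsics'])
    T=np.eye(4);T[:3,:3]=R.from_quat(o['tool_rot']).as_matrix();T[:3,3]=o['position'];return T@np.array(c['mount'])
def shot(n):
    o=get_obs();c=camera(n);c['T']=T_of(c,o);c['f']=210/np.tan(np.radians(c['fov_y'])/2);return c
def pts(c):
    d=c['depth'];v,u=np.mgrid[:420,:560]
    P=np.stack([(u-c['cx'])/c['f']*d,-(v-c['cy'])/c['f']*d,-d],-1)
    return P@c['T'][:3,:3].T+c['T'][:3,3]
def proj(c,p):
    q=np.linalg.inv(c['T'])@np.r_[p,1];return c['cx']+c['f']*q[0]/-q[2],c['cy']-c['f']*q[1]/-q[2]
E
python3 - <<'E'
from h import *
print(robot, {k:(v.tolist() if hasattr(v,'tolist') else v) for k,v in get_obs().items()})
ims=[]
for n in ['top','side']:
    c=shot(n);P=pts(c);ims.append(c['pixels'])
    print(n,{k:v for k,v in c.items() if k not in('pixels','depth','T')},c['T'][:3,3],c['f'])
    for l in ['disc','slicer','teaspoon_1','jar_1','citrus_press','mug_2','tin_1','grip']:
        for r in cut_out(l,n)[:2]:
            m=r['region']&(c['depth']>0);q=P[m]
            if len(q): print(l,round(r['confidence'],2),np.round(r['extent']),np.round(np.median(q,0),3),np.round(np.percentile(q,2,axis=0),3),np.round(np.percentile(q,98,axis=0),3))
    cv2.imwrite(f'pics/{n}0.png',c['pixels'])
E
```

```text
<Robot object at 0x7ff3bbf57e00> {'time': 0.0, 'q': [1.0535020061616287, 0.5284943090507616, 1.4338709183051, 8.339208410661595e-06, 1.1814006051634378, -0.1784601397377153], 'joint_velocities': [0.0029870579112217925, 3.5882997392377666e-05, 0.0002174522728793736, -0.001021486236245464, 0.00045768535537227506, 0.0015916082034350197], 'joint_torque': [-0.0004794121741724666, -44.00371313095093, -17.658931016921997, 0.06311600329354405, 0.058203303487971425, -0.0001552758067191462], 'position': [0.20752461952538448, 0.5891916898514333, 0.4037638988022521], 'tool_rot': [0.16860927841754322, 0.985682367976849, -0.0010201864798048531, -0.0003740462717068751], 'ft_force': [0.22636789846037866, 0.22686718735475553, -0.871502417401716], 'moment': [-0.04586376981079826, -0.006067038938404934, 0.021989013462179473], 'grip_force': 0.0, 'grip_width': 0.08709717139711547}
top {'fov_y': 55.808543922283356, 'cx': 272.2037576651468, 'cy': 208.4846260383562, 'extrinsics': array([[ 0.01273157,  0.98332264, -0.18142352,  0.38093999],
       [-0.99958111,  0.01723212,  0.02325221,  0.12960767],
  
[... 1923 characters left out ...]
  0.011]
teaspoon_1 0.39 [290. 165.  25.  43.] [0.574 0.368 0.04 ] [0.534 0.319 0.01 ] [0.598 0.531 0.052]
jar_1 0.73 [374. 314.  57.  84.] [ 0.689 -0.207  0.072] [ 0.648 -0.253  0.008] [ 0.731 -0.164  0.106]
jar_1 0.58 [315. 238.  26.  51.] [0.612 0.005 0.071] [ 0.584 -0.004  0.003] [0.642 0.053 0.1  ]
citrus_press 0.95 [292. 166.  22.  38.] [0.574 0.369 0.04 ] [0.534 0.319 0.01 ] [0.598 0.528 0.052]
mug_2 0.73 [374. 313.  55.  79.] [ 0.689 -0.207  0.072] [ 0.648 -0.253  0.009] [ 0.731 -0.164  0.106]
tin_1 0.55 [243. 174.  26.  25.] [0.424 0.355 0.043] [0.389 0.342 0.003] [0.458 0.411 0.057]
grip 0.69 [264. 302.  73.  58.] [ 0.502 -0.127  0.005] [ 0.434 -0.184  0.   ] [ 0.568 -0.049  0.067]
```

Run:
```python
from h import *
c=shot('wrist');print(c['mount'],c['fov_y'],robot.tip_extent)
for n in ['top','side']:
    c=shot(n);P=pts(c);m=cut_out('disc',n)[0]['region']&(c['depth']>0)
    g=m&(P[...,2]>.058);q=P[g][:,:2];print(n,len(q),q.mean(0),cv2.fitEllipse(q.astype(np.float32)*1000), cv2.minAreaRect(q.astype(np.float32)*1000))
```

```text
[[ 8.06604356e-04  9.61896857e-01  2.73411384e-01  7.54844067e-02]
 [ 9.99999498e-01 -6.13413012e-04 -7.92080782e-04 -8.96202480e-04]
 [-5.94185915e-04  2.73411886e-01 -9.61896870e-01  2.01853196e-02]
 [ 0.00000000e+00  0.00000000e+00  0.00000000e+00  1.00000000e+00]] 71.86617489421933 0.1822
top 105 [ 0.50212008 -0.11023646] ((502.3410339355469, -110.74396514892578), (13.866057395935059, 39.47248077392578), 42.38465118408203) ((502.6534729003906, -111.417724609375), (14.16032600402832, 40.73511505126953), 41.42930221557617)
side 7 [0.42639164 0.37892882] ((426.0876159667969, 376.121826171875), (63.920013427734375, 77.91264343261719), 4.9867095947265625) ((428.7785949707031, 380.6968688964844), (53.47237777709961, 64.59256744384766), 3.345773696899414)
```

View pics/top0.png

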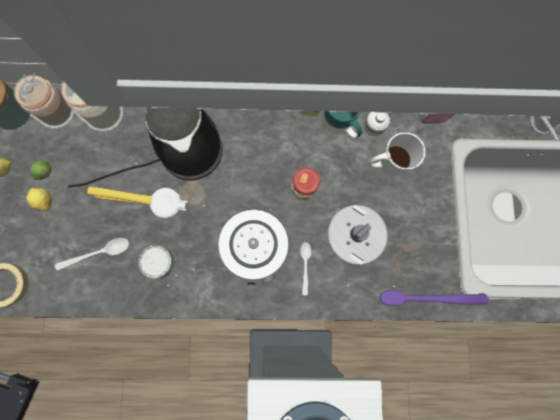

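{"op": "step_arm", "data": {"rows": [[0.0257, -0.0439, 0, 0, 0, -2.86], [0.0257, -0.0439, 0, 0, 0, -2.86], [0.0257, -0.0439, 0, 0, 0, -2.86], [0.0257, -0.0439, 0, 0, 0, -2.86], [0.0257, -0.0439, 0, 0, 0, -2.86], [0.0257, -0.0439, 0, 0, 0, -2.86], [0.0257, -0.0439, 0, 0, 0, -2.86], [0.0257, -0.0439, 0, 0, 0, -2.86], [0.0257, -0.0439, 0, 0, 0, -2.86], [0.0257, -0.0439, 0, 0, 0, -2.86], [0, 0, 0, 0, 0, 0], [0, 0, 0, 0, 0, 0]]}}

```text
time: 2.65
position: [0.4643, 0.1506, 0.4046]
tool_rot: [0.407, 0.913, 0.0, -0.001]
ft_force: [-0.5, 0.0, -0.5]
grip_width: 0.087
grip_force: 0.0
```

Run:
```python
from h import *
o=get_obs();print(o['q'],o['position'],o['tool_rot'],o['ft_force'])
c=shot('wrist');np.save('slc.npy',c,allow_pickle=True)
cv2.imwrite('pics/w1.png',c['pixels']);P=pts(c)
for z0,z1 in [(.076,.08),(.066,.072),(.088,.0935),(.0935,.097),(.098,.108)]:
    m=(P[...,2]>z0)&(P[...,2]<z1)&(np.hypot(P[...,0]-.465,P[...,1]-.15)<.12)&(c['depth']>0);q=P[m]
    print(z0,len(q),q.mean(0) if len(q) else '', cv2.minEnclosingCircle(q[:,:2].astype(np.float32)) if len(q)>4 else '')
print(proj(c,[.465,.15,.078]))
```

```text
[ 8.40048126e-02  3.44600009e-01  1.76790738e+00  6.35556560e-04
  1.03003122e+00 -6.48608723e-01] [0.46431553 0.15055696 0.40464427] [ 4.07080132e-01  9.13392286e-01  1.05705739e-05 -5.45687256e-04] [-0.50419706  0.03265599 -0.46087556]
0.076 4806 [0.46466275 0.15246514 0.07796447] ((0.4662172496318817, 0.1509476602077484), 0.04697776958346367)
0.066 8370 [0.46032541 0.15709279 0.06994964] ((0.46581411361694336, 0.1507922112941742), 0.08194650709629059)
0.088 294 [0.46495433 0.15224236 0.09172262] ((0.4659595489501953, 0.15093868970870972), 0.037971947342157364)
0.0935 224 [0.46495021 0.15189322 0.09421654] ((0.45753344893455505, 0.1572076380252838), 0.022825507447123528)
0.098 147 [0.46527541 0.15150457 0.10320389] ((0.4660787284374237, 0.1506066471338272), 0.007040852215141058)
(np.float64(281.2486213840217), np.float64(197.4792499884809))
```

View pics/w1.png

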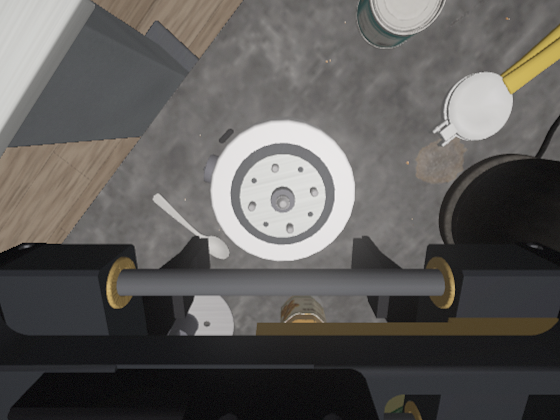

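Run:
```python
from h import *
c=np.load('slc.npy',allow_pickle=True).item();P=pts(c)
r=np.hypot(P[...,0]-.466,P[...,1]-.1509)
m=((P[...,2]>.0885)&(P[...,2]<.0945)&(r>.025)&(r<.045)&(c['depth']>0)).astype(np.uint8)
n,l,s,ce=cv2.connectedComponentsWithStats(m)
A=[]
for i in range(1,n):
    if s[i,4]<15: continue
    q=P[l==i];p=(q[:,:2].min(0)+q[:,:2].max(0))/2;A.append(p);print(s[i,4],ce[i],p,q.mean(0),q[:,2].max())
A=np.array(A);C=A.mean(0);print(C,np.hypot(*(A-C).T),np.degrees(np.arctan2(*(A-C).T[::-1]))%90)
```

```text
51 [274.78431373 168.68627451] [0.43789884 0.17020485] [0.43774945 0.17035315 0.09140761] 0.09366259980460895
50 [314.24 192.84] [0.4850613 0.17864  ] [0.48487313 0.17898985 0.09129771] 0.09294691171269592
47 [251.27659574 207.57446809] [0.44674689 0.12295101] [0.44661882 0.12326862 0.09159031] 0.09324357394414945
44 [289.79545455 229.72727273] [0.49342033 0.13153578] [0.49350366 0.13205869 0.09133785] 0.09307886900981915
[0.46578184 0.15083291] [0.03395193 0.03383684 0.03375989 0.03370854] [55.21004048 55.26531688 55.67867923 55.07734626]
```

{"op": "step_arm", "data": {"rows": [[0.008, -0.052, 0, 0, 0, 0], [0.008, -0.052, 0, 0, 0, 0], [0.008, -0.052, 0, 0, 0, 0], [0.008, -0.053, 0, 0, 0, 0], [0.006, -0.053, 0, 0, 0, 0], [0, 0, 0, 0, 0, 0], [0, 0, 0, 0, 0, 0]]}}

```text
time: 3.58
position: [0.5023, -0.11, 0.4045]
tool_rot: [0.406, 0.914, 0.0, -0.001]
ft_force: [-1.1, 0.0, -0.4]
grip_width: 0.0868
grip_force: 0.0
```

Run:
```python
from h import *
o=get_obs();print(o['q'],o['position'],o['tool_rot'])
c=shot('wrist');np.save('dsc.npy',c,allow_pickle=True)
cv2.imwrite('pics/w2.png',c['pixels']);P=pts(c)
D=np.array([.5023,-.1107])
for z0,z1 in [(.003,.009),(.06,.072)]:
    m=(P[...,2]>z0)&(P[...,2]<z1)&(np.hypot(P[...,0]-D[0],P[...,1]-D[1])<.079)&(c['depth']>0);q=P[m]
    print(z0,len(q),q.mean(0),cv2.minEnclosingCircle(q[:,:2].astype(np.float32)),cv2.minAreaRect(q[:,:2].astype(np.float32)*1000))
# holes: points seen at table level inside disc
r=np.hypot(P[...,0]-D[0],P[...,1]-D[1])
m=((P[...,2]<.0028)&(r<.045)&(r>.02)&(c['depth']>0)).astype(np.uint8)
n,l,s,ce=cv2.connectedComponentsWithStats(m)
for i in range(1,n):
    if s[i,4]>8:
        p=P[l==i].mean(0)[:2];print('hole',s[i,4],ce[i],p,np.degrees(np.arctan2(*(p-D)[::-1])))
```

```text
[-4.33408570e-01  3.79688182e-01  1.70727789e+00  6.93619421e-04
  1.05635219e+00 -1.16789769e+00] [ 0.50229745 -0.11004892  0.40450187] [ 4.06229841e-01  9.13770475e-01  3.14899928e-04 -8.58099389e-04]
0.003 8603 [ 0.498297   -0.1084243   0.00508782] ((0.5004290342330933, -0.11167997121810913), 0.07573012262582779) ((501.09521484375, -111.50059509277344), (148.71334838867188, 149.09921264648438), 41.70974349975586)
0.06 436 [ 0.49998793 -0.11058501  0.06736467] ((0.4999648928642273, -0.11173646152019501), 0.02016836404800415) ((500.45880126953125, -111.43262481689453), (13.657744407653809, 39.60926055908203), 42.356727600097656)
hole 46 [279.08695652 158.13043478] [ 0.47808627 -0.08675683] 135.3218972695888
hole 43 [253.88372093 184.11627907] [ 0.47614898 -0.13531368] -136.73459493152666
hole 43 [304.76744186 183.81395349] [ 0.52675571 -0.08904611] 41.52273066406858
```

View pics/w2.png

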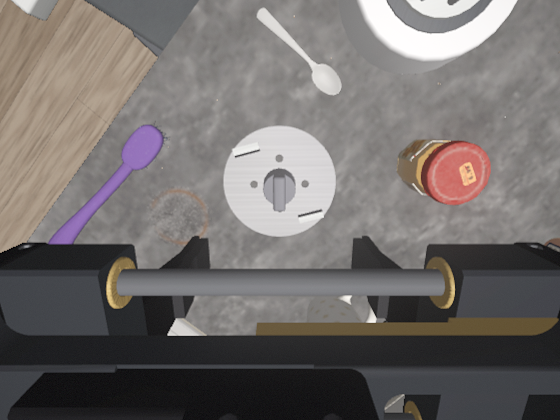

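Run:
```python
from h import *
c=np.load('dsc.npy',allow_pickle=True).item();P=pts(c)
r=np.hypot(P[...,0]-.5003,P[...,1]+.1116);m=(r<.022)&(c['depth']>0)
print(np.histogram(P[m][:,2],bins=np.arange(0,.075,.003)))
```

```text
(array([  1,  48,  49,  17,  10,   8,  13,   8,   9,  13,   9,   9,  14,
       250, 178,   6,   3,   6,   3,   9,   4,  58, 356,  18]), array([0.   , 0.003, 0.006, 0.009, 0.012, 0.015, 0.018, 0.021, 0.024,
       0.027, 0.03 , 0.033, 0.036, 0.039, 0.042, 0.045, 0.048, 0.051,
       0.054, 0.057, 0.06 , 0.063, 0.066, 0.069, 0.072]))
```

{"op": "step_arm", "data": {"rows": [[-0.001, -0.0008, -0.035, 0, 0, 0.3], [-0.001, -0.0008, -0.035, 0, 0, 0], [0, 0, -0.035, 0, 0, 0], [0, 0, -0.02, 0, 0, 0], [0, 0, 0, 0, 0, 0], [0, 0, 0, 0, 0, 0]]}}

```text
time: 4.38
position: [0.501, -0.1121, 0.2805]
tool_rot: [0.404, 0.915, 0.0, 0.001]
ft_force: [-0.9, -0.8, 0.1]
grip_width: 0.087
grip_force: 0.0
```

{"op": "step_arm", "data": {"rows": [[-0.0005, 0.0003, -0.02, 0, 0, 0], [0, 0, -0.02, 0, 0, 0], [0, 0, -0.012, 0, 0, 0], [0, 0, 0, 0, 0, 0], [0, 0, 0, 0, 0, 0]]}}

```text
time: 5.0
position: [0.5005, -0.1129, 0.2285]
tool_rot: [0.404, 0.915, -0.0, 0.001]
ft_force: [-0.3, 0.0, -0.4]
grip_width: 0.0876
grip_force: 0.0
```

{"op": "step_arm", "data": {"rows": [[0, 0, 0, 0, 0, 0], [0, 0, 0, 0, 0, 0], [0, 0, 0, 0, 0, 0], [0, 0, 0, 0, 0, 0], [0, 0, 0, 0, 0, 0], [0, 0, 0, 0, 0, 0], [0, 0, 0, 0, 0, 0], [0, 0, 0, 0, 0, 0]], "jaw": 0, "squeeze": 50}}

```text
time: 6.0
position: [0.5003, -0.1128, 0.2277]
tool_rot: [0.405, 0.915, 0.0, 0.0]
ft_force: [1.2, 1.4, -1.3]
grip_width: 0.0153
grip_force: 0.8
```

{"op": "step_arm", "data": {"rows": [[0, 0, 0, 0, 0, 0], [0, 0, 0, 0, 0, 0], [0, 0, 0.01, 0, 0, 0], [0, 0, 0.03, 0, 0, 0], [0, 0, 0.04, 0, 0, 0], [0, 0, 0.04, 0, 0, 0], [0, 0, 0.03, 0, 0, 0], [0, 0, 0, 0, 0, 0], [0, 0, 0, 0, 0, 0], [0, 0, 0, 0, 0, 0]]}}

```text
time: 7.25
position: [0.4996, -0.1126, 0.3761]
tool_rot: [0.404, 0.915, 0.0, -0.002]
ft_force: [1.2, 0.3, -3.5]
grip_width: 0.0136
grip_force: 50.0
```

Run:
```python
from h import *
o=get_obs();print(o['position'],o['tool_rot'],o['ft_force'],o['moment'],o['grip_force'],o['grip_width'])
c=shot('wrist');np.save('hand.npy',c,allow_pickle=True);cv2.imwrite('pics/w3.png',c['pixels'])
```

```text
[ 0.49955    -0.11259374  0.3760768 ] [ 4.04452639e-01  9.14556748e-01  1.13125642e-05 -2.00426661e-03] [ 1.18190923  0.30787374 -3.47563516] [-0.02484504 -0.01110434 -0.03200272] 49.99993217177689 0.013613593449439031
```

View pics/w3.png

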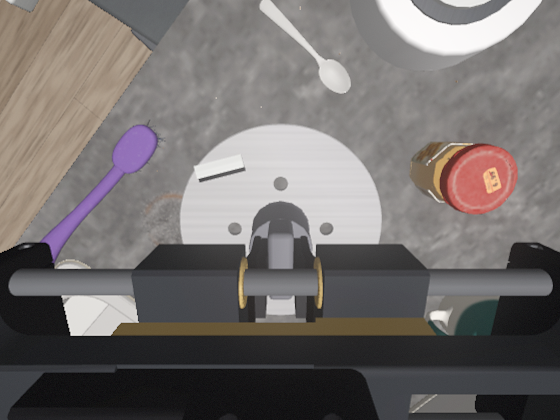

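```bash
cat > fit.py <<'E'
from h import *
def fit(c,o):
    P=pts(c);t=np.array(o['position']);M=R.from_quat(o['tool_rot']).as_matrix()
    L=(P-t)@M  # tool coords
    v,u=np.mgrid[:420,:560]
    m=(np.abs(L[...,2]-.2223)<.006)&(np.hypot(L[...,0],L[...,1])<.085)&(v<242)&(c['depth']>0)
    q=L[m];A=np.c_[q[:,:2],np.ones(len(q))];k=np.linalg.lstsq(A,q[:,2],rcond=None)[0]
    print('n',len(q),'plane tilt deg',np.degrees(k[:2]),'z0',k[2])
    # rim: ray-plane of contour pixels
    mm=cv2.morphologyEx(m.astype(np.uint8),cv2.MORPH_CLOSE,np.ones((9,9)))
    cn=max(cv2.findContours(mm,cv2.RETR_EXTERNAL,cv2.CHAIN_APPROX_NONE)[0],key=cv2.contourArea)[:,0]
    p=L[cn[:,1],cn[:,0]];p=p[(np.abs(p[:,2]-k[2])<.006)&(np.abs(np.hypot(p[:,0],p[:,1])-.074)<.006)&(cn[:,1]<235)]
    from scipy.optimize import least_squares
    s=least_squares(lambda x:np.hypot(p[:,0]-x[0],p[:,1]-x[1])-x[2],[0,0,.075],loss='soft_l1',f_scale=.001)
    print('centre tool',s.x,len(p),'rms',np.sqrt(np.mean(s.fun**2)))
    # holes
    r=np.hypot(L[...,0],L[...,1]);h=((r<.045)&(r>.025)&(L[...,2]>k[2]+.012)&(v<242)&(c['depth']>0)).astype(np.uint8)
    n,l,st,ce=cv2.connectedComponentsWithStats(h)
    for i in range(1,n):
        if st[i,4]>15:
            # intersect pixel-centroid ray with plane
            a=c['T'];d=np.array([(ce[i][0]-c['cx'])/c['f'],-(ce[i][1]-c['cy'])/c['f'],-1])
            mt=np.array(c['mount']);d=mt[:3,:3]@d;og=mt[:3,3]
            w=(k[2]+.0-og[2])/d[2];x=og+d*w
            print('hole',st[i,4],ce[i],x[:2],np.hypot(*x[:2]),np.degrees(np.arctan2(x[1],x[0])))
    return s.x
E
python3 - <<'E'
from fit import *
c=np.load('hand.npy',allow_pickle=True).item();fit(c,get_obs())
# slicer axis in tool coords with camera, at old pose
c=np.load('slc.npy',allow_pickle=True).item()
M=R.from_quat([.40708,.91339,0,-.000546]).as_matrix();print((np.array([.4659,.1509,.09])-[.46432,.15056,.40464])@M)
E
```

```text
n 17497 plane tilt deg [-0.11316802  0.11708165] z0 0.22286818895849916
centre tool [ 0.00117131 -0.00087018  0.07448284] 306 rms 0.0002554482280490274
[-0.00111733  0.00154215  0.31463839]
```

{"op": "step_arm", "data": {"rows": [[-0.004, 0.0336, 0, 0, 0, 1.5], [-0.0056, 0.046, 0, 0, 0, 2.3], [-0.0056, 0.046, 0, 0, 0, 2.3], [-0.0056, 0.046, 0, 0, 0, 2.3], [-0.0056, 0.046, 0, 0, 0, 2.3], [-0.0056, 0.046, 0, 0, 0, 2.3], [0, 0, 0, 0, 0, 0], [0, 0, 0, 0, 0, 0], [0, 0, 0, 0, 0, 0]]}}

```text
time: 8.43
position: [0.4685, 0.1498, 0.3774]
tool_rot: [0.299, 0.954, -0.0, -0.0]
ft_force: [0.8, -0.2, -3.6]
grip_width: 0.0137
grip_force: 50.0
```

Run:
```python
from fit import *
o=get_obs();M=R.from_quat(o['tool_rot']).as_matrix()
print(o['position'],'yaw y',np.degrees(np.arctan2(M[1,1],M[0,1])),'z axis',M[:,2],o['ft_force'],o['grip_force'])
c=shot('wrist');x=fit(c,o);cw=o['position']+M@[x[0],x[1],.2277];print('disc world',cw)
P=pts(c)
c=shot('top');P=pts(c);q=P[(np.abs(P[...,2]-(cw[2]+.006))<.006)&(np.hypot(P[...,0]-cw[0],P[...,1]-cw[1])<.08)][:,:2]
print('top',len(q),cv2.minEnclosingCircle(q.astype(np.float32)))
cv2.imwrite('pics/side1.png',shot('side')['pixels'][120:300,150:390].repeat(3,0).repeat(3,1)[:540,:720])
```

```text
[0.46845942 0.14982347 0.37735639] yaw y 55.19872176866779 z axis [-7.37563851e-04 -3.63108915e-04 -9.99999662e-01] [ 0.75720837 -0.20158946 -3.55504688] 49.99975017271936
n 17491 plane tilt deg [-0.08905298  0.1204715 ] z0 0.22274626492341093
centre tool [ 0.00108716 -0.00070248  0.07450695] 308 rms 0.000253930934344967
disc world [0.46699784 0.14978443 0.14965741]
top 834 ((0.43471843004226685, 0.16618730127811432), 0.06222841143608093)
```

View pics/side1.png

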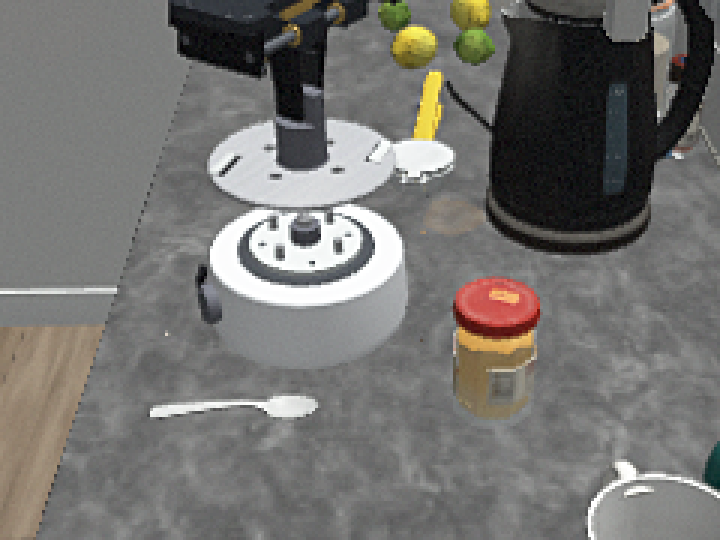

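{"op": "step_arm", "data": {"rows": [[-0.0011, 0.0011, -0.01, 0, 0, 0.1], [0, 0, -0.015, 0, 0, 0], [0, 0, -0.01, 0, 0, 0], [0, 0, 0, 0, 0, 0], [0, 0, 0, 0, 0, 0]]}}

```text
time: 9.2
position: [0.4673, 0.1519, 0.3429]
tool_rot: [0.297, 0.955, 0.0, 0.0]
ft_force: [-0.4, 0.0, -3.4]
grip_width: 0.0136
grip_force: 50.0
```

```bash
cat > st.py <<'E'
from fit import *
o=get_obs();M=R.from_quat(o['tool_rot']).as_matrix()
print('t',o['time'],o['position'],'yaw y',np.degrees(np.arctan2(M[1,1],M[0,1])),'z axis',M[:,2],o['ft_force'],o['moment'],o['grip_force'])
c=shot('wrist');x=fit(c,o);cw=o['position']+M@[x[0],x[1],.2277];print('disc world',cw)
E
python3 st.py
```

```text
t 9.2 [0.46729605 0.15186454 0.34287284] yaw y 55.38636947460333 z axis [ 4.43013371e-04  5.51028648e-05 -9.99999900e-01] [-0.41660241  0.03884147 -3.35192213] [-0.04455734 -0.02038907 -0.01622646] 49.999864334240556
n 17489 plane tilt deg [-0.09645256  0.10325786] z0 0.22274053963257515
centre tool [ 0.00109113 -0.00071252  0.07451036] 309 rms 0.00025374400144524017
hole 106 [280.29245283 181.67924528] [ 0.03638603 -0.00081826] 0.03639522742352633 -1.2882699912848357
hole 69 [236.88405797 227.27536232] [ 0.00207548 -0.03296955] 0.03303481196455864 -86.39790717956602
hole 80 [324.5875 227.325 ] [0.0020754  0.03205846] 0.03212556714119677 86.29595296470588
disc world [0.46609418 0.15191049 0.11517229]
```

{"op": "step_arm", "data": {"rows": [[-0.0002, -0.0008, -0.006, 0, 0, 0], [0, 0, -0.006, 0, 0, 0], [0, 0, -0.0055, 0, 0, 0], [0, 0, 0, 0, 0, 0], [0, 0, 0, 0, 0, 0]]}}

```text
time: 9.88
position: [0.4669, 0.1511, 0.3252]
tool_rot: [0.297, 0.955, -0.0, -0.0]
ft_force: [-0.3, -0.2, -3.3]
grip_width: 0.0138
grip_force: 50.0
```

```bash
python3 st.py
```

```text
t 9.875 [0.46693648 0.15106815 0.32522241] yaw y 55.38876013090399 z axis [-6.63240660e-05 -2.85274550e-05 -9.99999997e-01] [-0.30331097 -0.22247736 -3.25674435] [-0.02555254  0.01985833  0.03720331] 49.99997922219336
n 17490 plane tilt deg [-0.09836109  0.09433994] z0 0.22275257429864592
centre tool [ 0.00113678 -0.00069106  0.07447101] 309 rms 0.00025974633916650677
hole 61 [280.45901639 185.18032787] [ 0.03385703 -0.00069749] 0.03386421645815193 -1.1801910671078462
hole 65 [234.44615385 228.75384615] [ 0.00090581 -0.03482796] 0.03483973738976695 -88.51017458713503
hole 64 [326.25    228.78125] [0.00092485 0.0333441 ] 0.03335692409522699 88.41122470210833
disc world [0.46559326 0.15113859 0.09752249]
```

{"op": "step_arm", "data": {"rows": [[0.0002, -0.0001, -0.0025, 0, 0, 0], [0, 0, -0.0025, 0, 0, 0], [0, 0, -0.001, 0, 0, 0], [0, 0, 0, 0, 0, 0], [0, 0, 0, 0, 0, 0]]}}

```text
time: 10.55
position: [0.4672, 0.151, 0.3196]
tool_rot: [0.297, 0.955, 0.0, 0.0]
ft_force: [-0.8, 0.2, 4.6]
grip_width: 0.0137
grip_force: 50.0
```

{"op": "step_arm", "data": {"rows": [[0, 0, -0.0008, 0, 0, 0], [0, 0, -0.0007, 0, 0, 0], [0, 0, 0, 0, 0, 0], [0, 0, 0, 0, 0, 0]]}}

```text
time: 11.05
position: [0.4672, 0.151, 0.3177]
tool_rot: [0.298, 0.955, 0.0, 0.0]
ft_force: [-0.5, 0.7, 2.7]
grip_width: 0.0134
grip_force: 50.0
```

{"op": "step_arm", "data": {"rows": [[0, 0, -0.001, 0, 0, 0], [0, 0, -0.001, 0, 0, 0], [0, 0, -0.001, 0, 0, 0], [0, 0, 0, 0, 0, 0]]}}

```text
time: 11.55
position: [0.4672, 0.151, 0.3146]
tool_rot: [0.297, 0.955, 0.0, 0.0]
ft_force: [1.1, -0.8, 2.9]
grip_width: 0.0138
grip_force: 50.0
```

```bash
python3 st.py
```

```text
t 11.55 [0.46720837 0.15096906 0.31462738] yaw y 55.38665173270437 z axis [ 3.63356450e-04  5.67315490e-05 -9.99999932e-01] [ 1.10602399 -0.77458971  2.88942477] [-0.0565902  -0.16852152  0.01627357] 49.99993985518813
n 17767 plane tilt deg [-0.09348915  0.09021893] z0 0.22275725750485242
centre tool [ 0.00113234 -0.00069786  0.07445228] 309 rms 0.00028266654676428564
hole 19 [284.68421053 185.05263158] [0.03395058 0.00230843] 0.034028971084864724 3.8897768091367166
disc world [0.46596277 0.15105085 0.08692692]
```

{"op": "step_arm", "data": {"rows": [[0, 0, -0.0012, 0, 0, 0], [0, 0, -0.0012, 0, 0, 0], [0, 0, -0.0012, 0, 0, 0], [0, 0, -0.0012, 0, 0, 0], [0, 0, -0.0012, 0, 0, 0], [0, 0, 0, 0, 0, 0]]}}

```text
time: 12.35
position: [0.4672, 0.151, 0.3086]
tool_rot: [0.297, 0.955, 0.0, 0.0]
ft_force: [0.3, 0.7, 2.2]
grip_width: 0.0133
grip_force: 50.0
```

{"op": "step_arm", "data": {"rows": [[0, 0, -0.0008, 0, 0, 0], [0, 0, -0.0008, 0, 0, 0], [0, 0, 0, 0, 0, 0]]}}

```text
time: 12.72
position: [0.4672, 0.151, 0.3071]
tool_rot: [0.297, 0.955, 0.0, 0.0]
ft_force: [1.8, 0.5, 1.8]
grip_width: 0.0139
grip_force: 50.0
```

Underside about 0.0794; continue gently until the force rises.

{"op": "step_arm", "data": {"rows": [[0, 0, -0.0007, 0, 0, 0], [0, 0, 0, 0, 0, 0]]}}

```text
time: 12.98
position: [0.4672, 0.151, 0.3064]
tool_rot: [0.297, 0.955, 0.0, 0.0]
ft_force: [1.5, 0.3, 3.0]
grip_width: 0.0135
grip_force: 50.0
```

{"op": "step_arm", "data": {"rows": [[0, 0, -0.0005, 0, 0, 0], [0, 0, 0, 0, 0, 0]]}}

```text
time: 13.22
position: [0.4672, 0.151, 0.3059]
tool_rot: [0.297, 0.955, 0.0, 0.0]
ft_force: [1.6, 0.8, 2.8]
grip_width: 0.0138
grip_force: 50.0
```

{"op": "step_arm", "data": {"rows": [[0, 0, -0.0004, 0, 0, 0], [0, 0, 0, 0, 0, 0]]}}

```text
time: 13.48
position: [0.4672, 0.151, 0.3057]
tool_rot: [0.297, 0.955, 0.0, 0.0]
ft_force: [0.2, 0.4, 4.6]
grip_width: 0.0136
grip_force: 50.0
```

{"op": "step_arm", "data": {"rows": [[0, 0, -0.0003, 0, 0, 0], [0, 0, 0, 0, 0, 0]]}}

```text
time: 13.72
position: [0.4672, 0.151, 0.3057]
tool_rot: [0.297, 0.955, 0.0, 0.0]
ft_force: [0.7, -0.2, 7.5]
grip_width: 0.0134
grip_force: 50.0
```

{"op": "step_arm", "data": {"rows": [[0, 0, -0.0005, 0, 0, 0], [0, 0, -0.0003, 0, 0, 0], [0, 0, 0, 0, 0, 0], [0, 0, 0, 0, 0, 0]]}}

```text
time: 14.22
position: [0.4671, 0.151, 0.3057]
tool_rot: [0.297, 0.955, 0.0, 0.0]
ft_force: [-0.5, -0.2, 13.5]
grip_width: 0.0134
grip_force: 50.0
```

```bash
python3 st.py
```

```text
t 14.225 [0.46710272 0.15099324 0.30569512] yaw y 55.396246074726086 z axis [ 9.99988758e-04  1.57763011e-05 -9.99999500e-01] [-0.54557667 -0.18871503 13.50599142] [-0.08551734  0.05417957 -0.04770833] 50.000317906960845
n 17544 plane tilt deg [-0.05235919  0.13834181] z0 0.2226396458382545
centre tool [ 0.00116702 -0.00068104  0.07448377] 307 rms 0.00026302465234945375
disc world [0.46598309 0.15109901 0.07799389]
```

Seated at 0.0780 and firm. Ease the load, release, retreat.

{"op": "step_arm", "data": {"rows": [[0, 0, 0.0008, 0, 0, 0], [0, 0, 0.0003, 0, 0, 0], [0, 0, 0, 0, 0, 0]]}}

```text
time: 14.65
position: [0.4672, 0.151, 0.3057]
tool_rot: [0.297, 0.955, 0.0, 0.0]
ft_force: [2.2, 0.3, 6.3]
grip_width: 0.0136
grip_force: 50.0
```

{"op": "step_arm", "data": {"rows": [[0, 0, 0, 0, 0, 0], [0, 0, 0, 0, 0, 0], [0, 0, 0, 0, 0, 0], [0, 0, 0, 0, 0, 0], [0, 0, 0, 0, 0, 0], [0, 0, 0, 0, 0, 0]], "jaw": 0.06}}

```text
time: 15.4
position: [0.4671, 0.151, 0.3055]
tool_rot: [0.297, 0.955, -0.0, -0.0]
ft_force: [0.2, 0.3, 0.3]
grip_width: 0.0583
grip_force: 0.0
```

{"op": "step_arm", "data": {"rows": [[0, 0, 0.01, 0, 0, 0], [0, 0, 0.02, 0, 0, 0], [0, 0, 0.03, 0, 0, 0], [0, 0, 0.03, 0, 0, 0], [0, 0, 0, 0, 0, 0], [0, 0, 0, 0, 0, 0]]}}

```text
time: 16.15
position: [0.4667, 0.1509, 0.3954]
tool_rot: [0.297, 0.955, -0.0, -0.0]
ft_force: [0.3, -0.4, 0.4]
grip_width: 0.0601
grip_force: 0.0
```

Run:
```python
from h import *
o=get_obs();print(o['time'],o['position'],o['ft_force'],o['grip_width'])
c=shot('wrist');P=pts(c);r=np.hypot(P[...,0]-.4659,P[...,1]-.151)
m=(r<.07)&(r>.045)&(np.abs(P[...,2]-.083)<.01)&(c['depth']>0);q=P[m];k=np.linalg.lstsq(np.c_[q[:,:2]-[.4659,.151],np.ones(len(q))],q[:,2],rcond=None)[0]
print(len(q),'tilt',np.degrees(k[:2]),'top z',k[2]);cv2.imwrite('pics/w5.png',c['pixels'])
```

```text
16.15 [0.46665966 0.15093967 0.39541795] [ 0.3226845  -0.35430698  0.39846968] 0.060079602261611555
8141 tilt [0.00352798 0.01439086] top z 0.08310972038012121
```

View pics/w5.png

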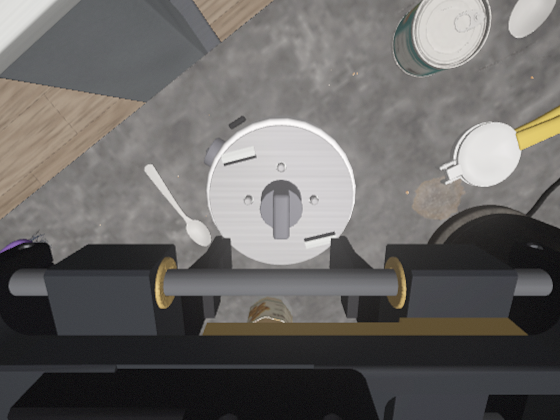

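The disc's top lies at 83.1 mm and flat (tilt 0.01°). The studs show through the holes at (281,167), (248,200) and (314,200).

```bash
python3 -c "
from rig import hand_in
print(hand_in())"
```

```text
the job is handed in; nothing more can be done
None
```

The slicing disc is fully home and flat on the drive plate with the studs through its holes; I let go, backed the arm off clear, and handed the job in at about 16 s, with the highest downward force I saw about 17 N.

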